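Square a carton into the measuring fence and close the sliding stop on it

ROBOT

A 6-joint arm with a two-finger parallel gripper is mounted at the origin on the work surface. World frame = base frame: x ahead of the robot, y to its left, z up, the work surface at z = 0. Lengths are in m, angles in degrees, forces in N, time in s.
With the tool pointing down it reaches from about 0.35 to 0.725 m from the base axis. Payload 4.3 kg.
Tool frame: the origin (TCP) lies midway between the tips of the shut fingers; the grasp point (between the pads) lies 19 mm behind it; z points along the fingers, y is the line along which they close (so a half turn about z gives the same grasp; the last joint's range is limited). The gripper opens to 85 mm and grips with 20 to 120 N. Pads are 22 mm wide; open, the fingers measure 114 mm over their backs; the gripper's body (76 mm by 85 mm) begins 54 mm behind the grasp point. The pads swing forward as they close: fully open they stand 13 mm farther back than shut.
Start: joints at [67.019, 21.618, 4.641, 73.018, 0, 83.68], TCP at [0.165, 0.551, 0.231] pointing down, gripper open.
Joint ranges: [-156.06, 156.06], [-48.1, 94.91], [-58.44, 69.94], [-101.28, 121.22], [-78.64, 73.56], [-180, 180]. Speed limits (degrees/s): [147.25, 147.25, 180, 180, 180, 180].

INTERFACE

Orientations are given as a 3x3 rotation matrix whose columns are the frame's x, y, z axes.
In Python, from plant import state, optics, manip gives the robot as it stands.
- The arm moves only by the shell command python3 -m jog 'ROWS' [OPENING] [FORCE]. ROWS is JSON, a list of rows, each a list of 6 numbers: the shift along the tool's x, y, z in m, then the turn, a rotation vector about the tool's x, y, z in degrees. In form: [[x, y, z, wx, wy, wz], ...]. A call has 1 to 5 rows; each row is the pose to reach, as a shift and turn from the pose commanded when the call began, along the tool's axes at that moment; what a row does not reach only later rows make up. A row lasts 1/10 s, in which the tool goes at most 50 mm and 8.59 degrees, less where a joint would pass 70% of its speed; a pose out of reach is approached as far as the arm can. A call with a gripper value outside its range is refused whole. OPENING is the opening, from -1 (shut) to 1 (fully open), set as the call begins (- or left out, the last holds). The fingers move at their own pace and stop on an object; FORCE is the grip in N (left out, the last holds). Time passes only in rows, so rows that repeat a pose let the fingers close. It gives the time, the measured TCP pose, the force, the opening and the grip force at its end, in the units of the state.
- state(): the state, without advancing time (a new reading comes with each control period).
- optics.capture(name): name is "scene" or "top"; returns a dict with "color" (400x640x3 uint8, red, green, blue), "fx", "fy", "cx", "cy" (pixels), "R" (3x3) and "t" (3): a world point X has camera coordinates R X + t. Camera axes: x right, y down, z forward; pixel columns grow to the right and rows downward; lengths in m; the calibration is good to about 2 mm. A picture is of the moment at which its call begins. There is no depth.
- manip.close_job(): hands the job in; it is judged then, once.
The state is a dict: "time": time; "qpos": joint angles; "qvel": joint speeds; "joint_torque": joint torques, N m; "position": TCP position; "ee_rot": TCP orientation; "force": force on the tool from outside, world axes, zero at the start; "torque": the same for the moment, N m; "gripper_width": finger opening in m; "gripper_force": force on a finger pad.
Only numpy, scipy, OpenCV 4.12 (cv2) and the standard library are available. Lean on these libraries where they do the work, as an engineer would, in place of code of your own. Each camera call takes 0.05 s, during which the arm holds its last target. There are 200 camera calls.

TASK

Measure the long flat carton on the packing bench: by pushing only, with nothing gripped or lifted, get it flat on the bench into the corner of the measuring fence, one long side flush against the fence and one end against the fixed end stop, with the grey sliding block pushed up against its other end. Leave all the other things on the bench where they are, then take the hand away.

Things in the scene. Friction and masses are not known exactly. Their poses are not given: they have to be found in the camera images.
- carton: The closed cardboard carton to be measured, long and flat: 160 mm long (its y axis) x 110 mm wide (its x axis) x 60 mm high, 0.2 to 0.45 kg, loose on the bench, on the robot's side of the fence, somewhat askew. Origin: centre of its underside.
- gauge: Aluminium measuring fence bolted to the bench; place and yaw vary. Origin on the bench at the foot of its face; own x points away from the robot, square to the face, own y left along it. The face is the plane x = 0, y from -240 to +240 mm, 30 mm high, 22 mm thick (behind). A carton lying home has its centre at x = -55, y = +120 mm here.
- end_stop (a point): Middle of the inner face of the fixed end stop at the fence's left end: gauge x = -50, y = +200 mm, 20 mm above the bench. The stop is a plate 100 mm deep (gauge x from -100 to 0), 18 mm thick, 40 mm high.
- block (a joint): Travel in m of the grey sliding block along the fence: 0 = fully open (right), grows to 0.21 towards the end stop (gauge +y); starts at 0 to 0.04. Its carton-side face is at gauge y = -120 mm + travel. About 3 N slides it; it stays where left, and pushed on it takes the carton along the fence with it. Closed on a carton lying home it reads 0.16.
- block_outer (a point): Centre of the block's outer (right-hand) face, the place to push it: gauge x = -50, y = -220 mm + travel, 24 mm above the bench. The block is solid, 98 mm in x (gauge x from -99 to -1 mm), 100 mm along the fence, its top 45 mm above the bench (two screw heads 2 mm more): too wide to pinch.
- cube_carton: Bystander: small cube-shaped cardboard carton, 70 mm each way. Origin: centre of its underside.
- tall_carton: Bystander: upright cardboard carton 60 x 60 mm, 110 mm high. Origin: centre of its underside.
- tape_roll: Bystander: roll of clear packing tape lying flat, 96 mm diameter, 45 mm high. Origin: centre of its underside.
- mug: Bystander: white mug, 76 mm diameter, 88 mm high, handle at its +y. Origin: centre of its underside.
- glue: Bystander: white glue bottle, 48 mm diameter, 110 mm high. Origin: centre of its underside.
- labels: Bystander: stack of blank labels, 100 x 75 mm, 16 mm high. Origin: centre of its underside.
- knife: Bystander: closed grey carton knife lying on the bench, about 165 x 24 mm, 14 mm high, long along its x. Origin: centre of the underside of its handle.
Not all that is in view belongs to the job. What is shaped like the carton but orange is not meant.

How it is judged:
By the outcome, as a careful person would: the job done as asked, in the order asked, and still so for the second after the job is handed in, with the robot touching nothing.
It also fails if it takes over 56 s, if anything falls off the work surface, if the arm or the gripper's body presses on something with over 40 N, if the wrist force passes 120 N, or if a joint passes its speed limit or range.

## Working session

There is one attempt and no reset: what is moved stays moved. The work goes in short steps, Python scripts to look and compute and a shell command to move; the robot and the scene stay as the last step left them, time stands still between calls to the robot, and variables do not carry over. Pictures are saved under pics/ and viewed, at most 10 in all, crops included, and the job is handed in when it is done.

```bash
ls; mkdir -p pics
python3 - <<'E'
from plant import state, optics, manip
import cv2,numpy as np
for n in("top","scene"):
    c=optics.capture(n); cv2.imwrite(f"pics/{n}0.png",c["color"][:,:,::-1]); np.savez(f"{n}cal.npz",**{k:c[k] for k in("fx","fy","cx","cy","R","t")})
    print(n,c["fx"],c["cx"],c["cy"],np.round(c["R"],3).tolist(),c["t"])
print(state())
E
```

```text
pics
top 418.3356885723765 322.9792078837384 198.0141742313907 [[0.003, -1.0, -0.028], [-0.994, -0.0, -0.113], [0.113, 0.028, -0.993]] [0.01443607 0.491199   1.10468425]
scene 371.59556376564007 316.6849876524224 198.39773876349886 [[-0.823, 0.567, 0.018], [0.433, 0.648, -0.626], [-0.367, -0.508, -0.779]] [ 0.41745704 -0.1695358   1.32995696]
{'time': 0.1, 'qpos': array([6.70214191e+01, 2.16585721e+01, 4.57141511e+00, 7.30184760e+01,
       3.12067028e-04, 8.36802832e+01]), 'qvel': array([-0.06279093, -0.05765752,  0.12549903, -0.00336998,  0.01476652,
        0.05581575]), 'joint_torque': array([ 1.64844030e-03, -4.64693141e+01,  2.70582390e+01,  1.20563497e-02,
       -7.27857037e-05,  1.17695102e-06]), 'position': array([0.16460061, 0.55032926, 0.23045132]), 'ee_rot': array([[-9.58028484e-01,  2.86672111e-01, -7.24748306e-04],
       [ 2.86672951e-01,  9.58027007e-01, -1.69522443e-03],
       [ 2.08354885e-04, -1.83183902e-03, -9.99998300e-01]]), 'force': array([ 0.60264718, -0.81460697,  0.69373625]), 'torque': array([-6.19446089e-02,  7.62481474e-02,  3.43268645e-05]), 'gripper_force': 0.0, 'gripper_width': 0.08521246374027386}
```

View pics/top0.png

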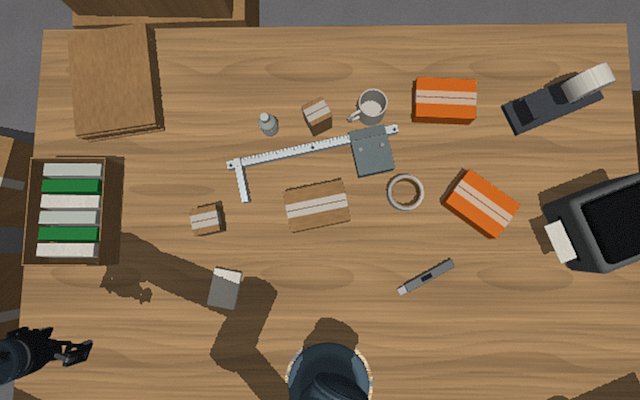

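View pics/scene0.png

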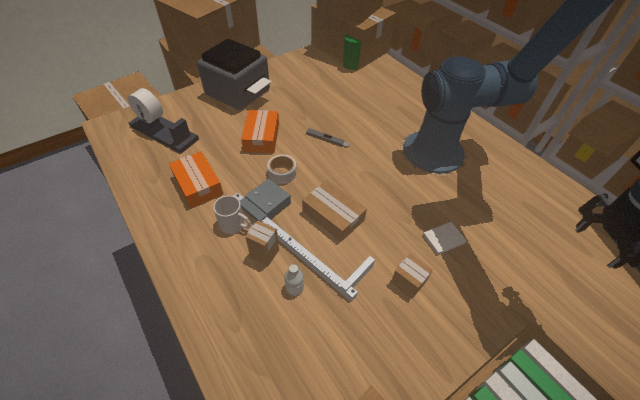

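The top view shows the fence running from (232,165) to (396,128), with the end stop at (243,182) and the block at (372,151). There are four carton-like things: brown at (317,205), orange at (445,100), orange at (481,203) and a small cube at (207,219). The brown one at (317,205) is long, flat and on the robot's side of the fence, so it is the one meant. I'll confirm it in an enlarged crop.

Run:
```python
import cv2
im=cv2.imread("pics/top0.png")[85:250,180:440]
cv2.imwrite("pics/crop0.png",cv2.resize(im,(780,495),interpolation=cv2.INTER_CUBIC))
```

```text
(no output)
```

View pics/crop0.png

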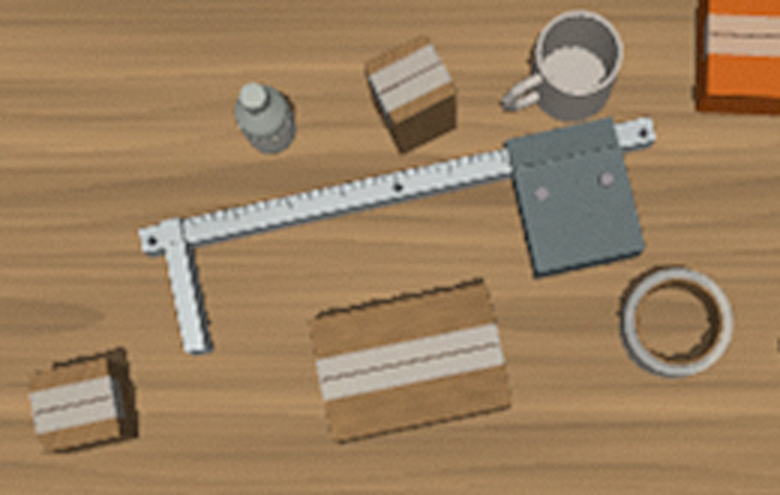

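The crop confirms it: brown, 160x110, with corners at crop (312,318), (483,280), (511,405), (338,442). Next I'll fit the poses.

```bash
cat > h.py <<'E'
import numpy as np
C=np.load("topcal.npz")
def w(px,z):
    u,v=px; d=C["R"].T@np.array([(u-C["cx"])/C["fx"],(v-C["cy"])/C["fy"],1]); o=-C["R"].T@C["t"]
    return (o+d*(z-o[2])/d[2])[:2]
def crop(p,z,o=(180,85),s=3): return w((p[0]/s+o[0],p[1]/s+o[1]),z)
def toG(G,p): # G=(x,y,yaw deg)
    a=np.radians(G[2]); return np.array([[np.cos(a),np.sin(a)],[-np.sin(a),np.cos(a)]])@(np.array(p)-G[:2])
def toW(G,p):
    a=np.radians(G[2]); return np.array(G[:2])+np.array([[np.cos(a),-np.sin(a)],[np.sin(a),np.cos(a)]])@np.array(p)
E
python3 - <<'E'
from h import *
print("cam",-C["R"].T@C["t"])
f=[crop(p,.03) for p in((190,243),(350,207),(510,172))]; print("fence",f)
d=f[0]-f[2]; yaw=np.degrees(np.arctan2(-d[0],d[1])); 
s=[crop(p,.04) for p in((190,240),(212,350))]; print("stop",s,yaw)
print("stopyaw",np.degrees(np.arctan2(*(s[0]-s[1])[::-1])))
a=np.radians(yaw);y=np.array([-np.sin(a),np.cos(a)]);x=np.array([np.cos(a),np.sin(a)])
# origin: on face, stop inner face at y=+.2
m=np.mean(f,0); sm=np.mean(s,0)
o=m+y*((sm-m)@y-.2); G=np.array([*o,yaw]); print("G",G)
np.save("G.npy",G)
for n,ps,z in(("block",((508,143),(612,118),(643,246),(536,272)),.045),("carton",((312,318),(483,280),(511,405),(338,442)),.06)):
    q=np.array([crop(p,z) for p in ps]); g=[toG(G,p) for p in q]; print(n,q.mean(0),np.round(g,4).tolist(),np.mean(g,0))
    e=q[0]-q[1]+q[3]-q[2]; print("len",np.linalg.norm(e)/2,np.linalg.norm(q[0]-q[3]),"yaw",np.degrees(np.arctan2(-e[0],e[1])))
for n,p,z in(("tape",(677,322),.045),("cube",(72,405),.07),("glue",(254,95),.11),("tall",(408,72),.11),("mug",(578,50),.088)):
    q=crop(p,z); print(n,q,toG(G,q))
for n,p,z in(("labels",(225,288),.016),("knife",(427,276),.014)): q=w(p,z); print(n,q,toG(G,q))
E
```

```text
cam [ 0.36372963 -0.01625267  1.15293051]
fence [array([0.5792332, 0.2338365]), array([0.61230548, 0.0876893 ]), array([ 0.64442511, -0.05836699])]
stop [array([0.58007263, 0.23167767]), array([0.47991365, 0.2093688 ])] 12.576969425290594
stopyaw 12.556779804562286
G [ 0.62342609  0.03645143 12.57696943]
block [ 0.61995867 -0.11567706] [[0.0228, -0.0999], [0.0245, -0.1965], [-0.0957, -0.1963], [-0.0977, -0.0981]] [-0.03651034 -0.14772304]
len 0.0974125378374193 0.12052118799653137 yaw 13.677314632884702
carton [0.4682981  0.03007215] [[-0.0968, 0.1046], [-0.0967, -0.0497], [-0.2094, -0.0493], [-0.2083, 0.1047]] [-0.1527947   0.02755306]
len 0.15410822667968546 0.11149585124936157 yaw 12.38778475374082
tape [ 0.50443956 -0.20488578] [-0.16868278 -0.20963674]
cube [0.42861191 0.32468875] [-0.12737554  0.32374185]
glue [0.69282139 0.16392683] [0.09548801 0.10930565]
tall [0.71239475 0.03164103] [ 0.08578633 -0.02406798]
mug [ 0.73868605 -0.11599906] [ 0.07929798 -0.17389032]
labels [0.24906778 0.27828008] [-0.31271693  0.31754269]
knife [ 0.28351202 -0.26249204] [-0.39685284 -0.21775353]
```

```bash
python3 -m jog '[[-0.02,-0.027,0,0,0,-5],[-0.05,-0.065,0,0,0,-11],[-0.08,-0.104,0,0,0,-17],[-0.11,-0.143,0,0,0,-23],[-0.138,-0.178,0,0,0,-29.3]]' 1
python3 - <<'E'
from h import *
from plant import state
s=state();G=np.load("G.npy");print(s["position"],toG(G,s["position"][:2]),s["ee_rot"].round(3))
E
```

```text
time: 0.6
position: [0.2459, 0.3385, 0.2309]
ee_rot: [[-0.975, -0.224, -0.0], [-0.224, 0.975, -0.001], [0.001, -0.001, -1.0]]
force: [0.5, 0.0, 0.5]
gripper_width: 0.0854
gripper_force: 0.0
[0.24591968 0.33852364 0.23086328] [-0.3026714   0.37702617] [[-0.975 -0.224 -0.   ]
 [-0.224  0.975 -0.001]
 [ 0.001 -0.001 -1.   ]]
```

```bash
python3 -m jog '[[-0.006,-0.04,0,0,0,0],[-0.013,-0.085,0,0,0,0],[-0.02,-0.13,0.02,0,0,0],[-0.027,-0.175,0.04,0,0,0],[-0.033,-0.22,0.06,0,0,0]]' >/dev/null; python3 -m jog '[[-0.007,-0.045,0.01,0,0,0],[-0.014,-0.09,0.03,0,0,0],[-0.02,-0.13,0.06,0,0,0],[-0.02,-0.13,0.1,0,0,0],[-0.02,-0.13,0.1,0,0,0]]'
python3 - <<'E'
from h import *
from plant import state,optics
import cv2
s=state();G=np.load("G.npy");print(toG(G,s["position"][:2]),s["position"][2],np.degrees(np.arctan2(-s["ee_rot"][0,1],s["ee_rot"][1,1])))
cv2.imwrite("pics/s1.png",optics.capture("scene")["color"][:,:,::-1])
E
```

```text
time: 1.6
position: [0.37, 0.0103, 0.0675]
ee_rot: [[-0.976, -0.216, -0.009], [-0.216, 0.976, 0.002], [0.009, 0.003, -1.0]]
force: [-0.7, 0.7, -0.0]
gripper_width: 0.0851
gripper_force: 0.0
[-0.25306603  0.02971669] 0.06749770865288109 12.448381559754575
```

View pics/s1.png

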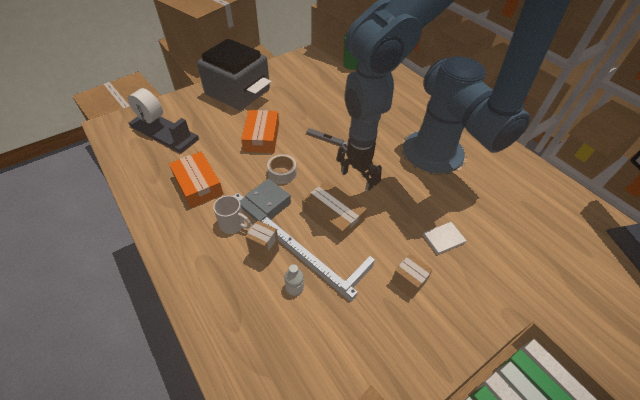

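The gripper at (360,165) stands open behind the carton at (335,210). I'll lower it and push towards the fence.

```bash
python3 -m jog '[[0,0,0.025,0,0,0],[0,0,0.05,0,0,0],[0,0,0.052,0,0,0],[-0.01,0,0.052,0,0,0],[-0.02,0,0.052,0,0,0]]'; python3 -m jog '[[-0.01,0,0,0,0,0],[-0.02,0,0,0,0,0],[-0.03,0,0,0,0,0],[-0.04,0,0,0,0,0],[-0.05,0,0,0,0,0]]'; python3 -m jog '[[-0.01,0,0,0,0,0],[-0.02,0,0,0,0,0],[-0.03,0,0,0,0,0],[-0.038,0,0,0,0,0],[-0.042,0,0,0,0,0]]';python3 - <<'E'
from h import *
from plant import state,optics
import cv2
s=state();G=np.load("G.npy");print(toG(G,s["position"][:2]),s["position"][2],np.degrees(np.arctan2(-s["ee_rot"][0,1],s["ee_rot"][1,1])),"force g",toG([0,0,G[2]],s["force"][:2]))
E
```

```text
time: 2.15
position: [0.3961, 0.0157, 0.021]
ee_rot: [[-0.976, -0.22, 0.003], [-0.22, 0.976, -0.0], [-0.003, -0.001, -1.0]]
force: [0.4, 0.1, 1.4]
gripper_width: 0.0854
gripper_force: 0.0
time: 2.65
position: [0.4431, 0.0264, 0.0192]
ee_rot: [[-0.976, -0.219, -0.001], [-0.219, 0.976, 0.0], [0.001, 0.0, -1.0]]
force: [-4.4, -0.1, 2.7]
gripper_width: 0.0857
gripper_force: 2.0
time: 3.15
position: [0.4851, 0.0356, 0.0193]
ee_rot: [[-0.976, -0.219, 0.001], [-0.219, 0.976, 0.0], [-0.001, -0.0, -1.0]]
force: [-4.1, -0.7, 3.4]
gripper_width: 0.0854
gripper_force: 2.1
[-0.13519     0.02924856] 0.01932765133010273 12.647483270989289 force g [-4.18400791  0.26123541]
```

```bash
python3 -m jog '[[-0.004,0,0,0,0,0],[-0.008,0,0,0,0,0],[-0.01,0,0,0,0,0],[-0.012,0,0,0,0,0],[-0.012,0,0,0,0,0]]';python3 - <<'E'
from h import *
from plant import state,optics
import cv2
s=state();G=np.load("G.npy");print(toG(G,s["position"][:2]),"force g",toG([0,0,G[2]],s["force"][:2]))
im=optics.capture("top")["color"][85:250,180:440,::-1]
cv2.imwrite("pics/c2.png",cv2.resize(im,(780,495),interpolation=cv2.INTER_CUBIC))
E
```

```text
time: 3.65
position: [0.4957, 0.0381, 0.0193]
ee_rot: [[-0.976, -0.219, 0.001], [-0.219, 0.976, 0.0], [-0.001, 0.0, -1.0]]
force: [-1.8, -0.4, -0.8]
gripper_width: 0.0857
gripper_force: 0.7
[-0.12426177  0.02944674] force g [-1.80130301 -0.01802609]
```

View pics/c2.png

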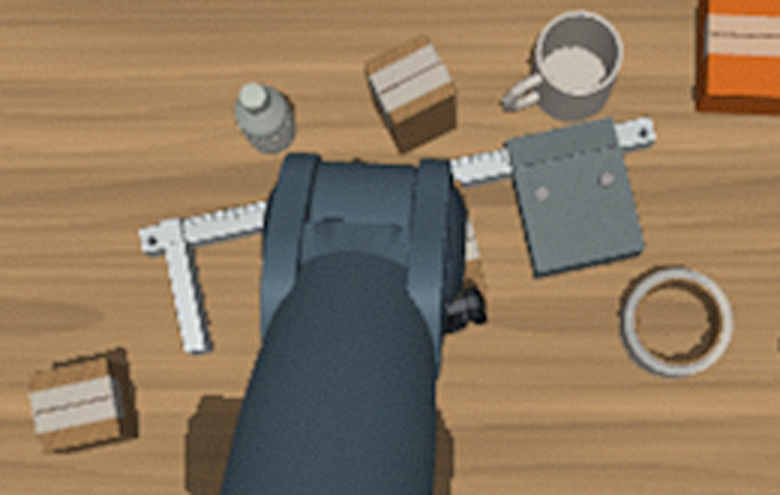

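The arm hides the carton, and there is no fence contact force yet, so I'll creep on.

```bash
python3 -m jog '[[-0.002,0,0,0,0,0],[-0.004,0,0,0,0,0],[-0.006,0,0,0,0,0],[-0.006,0,0,0,0,0]]' | grep -E 'pos|force:'
```

```text
position: [0.4996, 0.0391, 0.0191]
force: [-6.3, -1.8, 4.7]
gripper_force: 3.4
```

```bash
python3 -m jog '[[-0.002,0,0,0,0,0],[-0.004,0,0,0,0,0],[-0.004,0,0,0,0,0]]' | grep -E 'pos|force:'
```

```text
position: [0.4995, 0.0391, 0.0184]
force: [-13.9, -3.8, 9.8]
gripper_force: 7.6
```

The carton is against the fence: it no longer moves, and the force is rising. I'll back off, raise the hand, shut the fingers and look.

```bash
python3 -m jog '[[0.02,0,0,0,0,0],[0.05,0,0,0,0,0],[0.07,0,-0.03,0,0,0],[0.07,-0.03,-0.08,0,0,0],[0.07,-0.07,-0.12,0,0,0]]' >/dev/null;  python3 -m jog '[[-0.01,-0.045,0,0,0,0],[-0.02,-0.09,0,0,0,0],[-0.03,-0.13,0,0,0,0],[-0.05,-0.17,0,0,0,0],[-0.08,-0.2,0,0,0,0]]' -1;python3 - <<'E'
from h import *
from plant import state,optics
import cv2
s=state();G=np.load("G.npy");print(toG(G,s["position"][:2]),s["position"][2],np.degrees(np.arctan2(-s["ee_rot"][0,1],s["ee_rot"][1,1])))
im=optics.capture("top")["color"][85:250,180:440,::-1]
cv2.imwrite("pics/c3.png",cv2.resize(im,(780,495),interpolation=cv2.INTER_CUBIC))
E
```

```text
time: 5.4
position: [0.5733, -0.2145, 0.1292]
ee_rot: [[-0.976, -0.216, 0.003], [-0.216, 0.976, -0.001], [-0.002, -0.002, -1.0]]
force: [1.5, 0.1, 1.2]
gripper_width: 0.0119
gripper_force: 0.0
[-0.10353257 -0.23401355] 0.12922918667397146 12.477873221818875
```

View pics/c3.png

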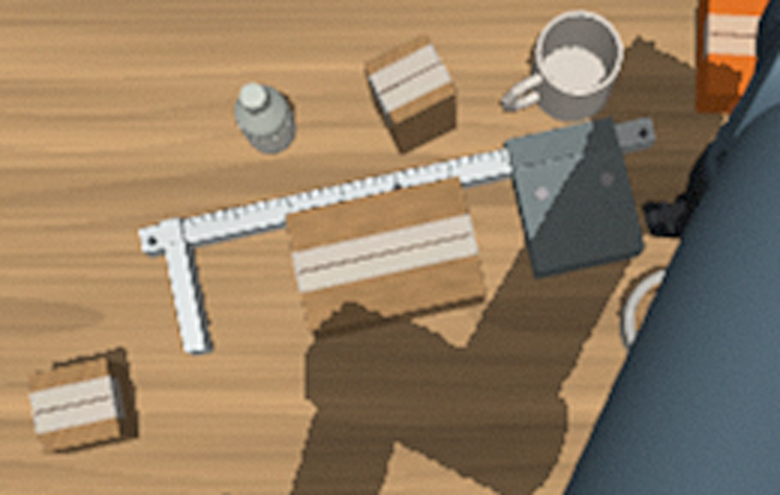

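The carton lies flush along the fence, corners (288,212)–(465,180), and the fingers are to the right of the block at (665,215). I'll move to the block's mid-depth, lower the hand and touch the block.

```bash
python3 -m jog '[[-0.025,-0.01,0,0,0,0],[-0.05,-0.01,0,0,0,0],[-0.05,-0.01,0.04,0,0,0],[-0.05,-0.01,0.08,0,0,0],[-0.05,-0.01,0.105,0,0,0]]' >/dev/null;  python3 -m jog '[[0,0,0,0,0,0],[0,0.005,0,0,0,0],[0,0.012,0,0,0,0],[0,0.02,0,0,0,0],[0,0.03,0,0,0,0]]';python3 - <<'E'
from h import *
from plant import state
s=state();G=np.load("G.npy");print(toG(G,s["position"][:2]),s["position"][2],np.degrees(np.arctan2(-s["ee_rot"][0,1],s["ee_rot"][1,1])))
E
```

```text
time: 6.45
position: [0.6174, -0.1808, 0.0254]
ee_rot: [[-0.976, -0.219, 0.003], [-0.219, 0.976, -0.001], [-0.003, -0.002, -1.0]]
force: [1.3, -0.2, 2.3]
gripper_width: -0.0001
gripper_force: 1.2
[-0.05318662 -0.21069325] 0.025437310467390416 12.628697879659416
```

```bash
python3 -m jog '[[0,0.01,0,0,0,0],[0,0.02,0,0,0,0],[0,0.03,0,0,0,0],[0,0.04,0,0,0,0],[0,0.05,0,0,0,0]]' | grep -E 'pos|force:'; python3 -m jog '[[0,0.01,0,0,0,0],[0,0.02,0,0,0,0],[0,0.03,0,0,0,0],[0,0.04,0,0,0,0],[0,0.05,0,0,0,0]]' | grep -E 'pos|force:';python3 - <<'E'
from h import *
from plant import state,optics
import cv2
s=state();G=np.load("G.npy");print(toG(G,s["position"][:2]),s["position"][2])
im=optics.capture("top")["color"][85:250,180:440,::-1]
cv2.imwrite("pics/c4.png",cv2.resize(im,(780,495),interpolation=cv2.INTER_CUBIC))
E
```

```text
position: [0.6058, -0.1318, 0.024]
force: [3.2, -6.0, 2.3]
gripper_force: 3.7
position: [0.5951, -0.0837, 0.024]
force: [3.3, -5.8, 2.6]
gripper_force: 3.3
[-0.05379791 -0.1111255 ] 0.024041205178918192
```

View pics/c4.png

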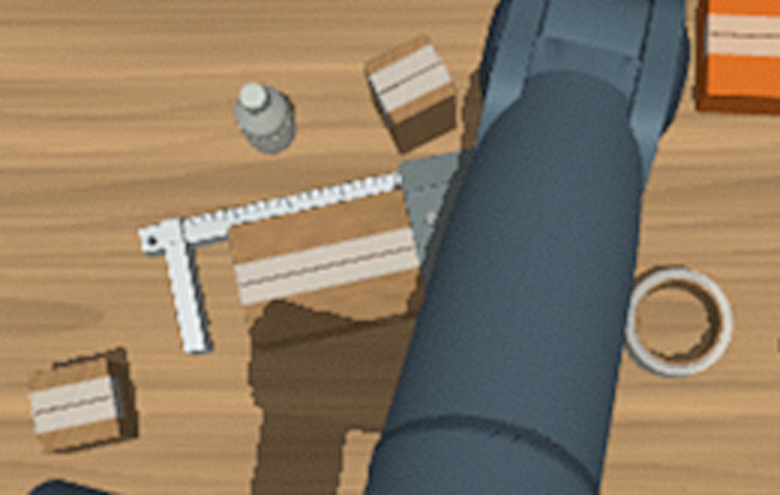

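The block now takes the carton along. The carton's left end is at (232,230), about 38 mm from the stop at (192,240), and it is still flush.

```bash
python3 -m jog '[[0,0.008,0,0,0,0],[0,0.016,0,0,0,0],[0,0.023,0,0,0,0],[0,0.027,0,0,0,0],[0,0.03,0,0,0,0]]' | grep -E 'pos|force:'; python3 -m jog '[[0,0.002,0,0,0,0],[0,0.004,0,0,0,0],[0,0.006,0,0,0,0]]' | grep -E 'pos|force:'
```

```text
position: [0.5883, -0.0544, 0.0238]
force: [3.9, -4.9, 1.7]
gripper_force: 3.0
position: [0.5871, -0.0489, 0.0238]
force: [3.4, -5.6, 1.6]
gripper_force: 3.0
```

```bash
python3 -m jog '[[0,0.002,0,0,0,0],[0,0.004,0,0,0,0],[0,0.004,0,0,0,0]]' | grep -E 'pos|force:'
```

```text
position: [0.5861, -0.0446, 0.0238]
force: [4.3, -3.7, 3.1]
gripper_force: 2.5
```

```bash
python3 -m jog '[[0,0.002,0,0,0,0],[0,0.003,0,0,0,0],[0,0.003,0,0,0,0]]' | grep -E 'pos|force:'
```

```text
position: [0.5855, -0.0418, 0.0238]
force: [3.4, -4.7, 2.9]
gripper_force: 2.7
```

```bash
python3 -m jog '[[0,0.002,0,0,0,0],[0,0.003,0,0,0,0],[0,0.003,0,0,0,0]]' | grep -E 'pos|force:'
```

```text
position: [0.5852, -0.0406, 0.0238]
force: [4.1, -9.8, 2.1]
gripper_force: 4.8
```

```bash
python3 -m jog '[[0,0.002,0,0,0,0],[0,0.004,0,0,0,0],[0,0.004,0,0,0,0]]' | grep -E 'pos|force:'
python3 - <<'E'
from h import *
from plant import state,optics
import cv2
s=state();G=np.load("G.npy");print(toG(G,s["position"][:2]),s["position"][2])
E
```

```text
position: [0.5852, -0.0405, 0.024]
force: [4.8, -19.1, -1.6]
gripper_force: 9.8
[-0.05405836 -0.06676762] 0.024007131392035252
```

The block has stopped at the expected place with the force at 19 N. I'll retreat to the right, rise and look.

```bash
python3 -m jog '[[0,-0.015,0,0,0,0],[0,-0.04,0,0,0,0],[0,-0.05,-0.04,0,0,0],[0,-0.05,-0.09,0,0,0],[0.03,-0.05,-0.13,0,0,0]]' >/dev/null; python3 -m jog '[[0.03,-0.03,0,0,0,0],[0.06,-0.07,0,0,0,0],[0.08,-0.11,0,0,0,0],[0.1,-0.15,0,0,0,0],[0.1,-0.15,0,0,0,0]]'
python3 - <<'E'
from plant import optics
import cv2
im=optics.capture("top")["color"][85:250,180:440,::-1]
cv2.imwrite("pics/c5.png",cv2.resize(im,(780,495),interpolation=cv2.INTER_CUBIC))
E
```

```text
time: 10.5
position: [0.4978, -0.2613, 0.1524]
ee_rot: [[-0.977, -0.213, -0.002], [-0.213, 0.977, 0.002], [0.002, 0.002, -1.0]]
force: [1.2, 0.5, 0.2]
gripper_width: 0.0
gripper_force: 0.0
```

View pics/c5.png

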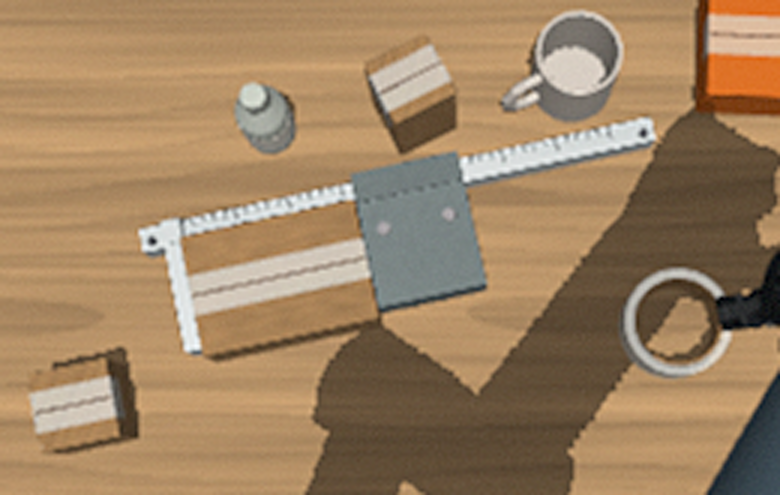

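The carton is in the corner: stop edge (185,245), far edge (183,236)–(356,201), with the block closed on it at (360,205)–(380,308). The bystanders have not moved. I'll do one numeric check of flushness.

Run:
```python
from h import *
import cv2
G=np.load("G.npy")
for p,z in(((185,237),.06),((356,201),.06),((378,314),.06),((205,350),.06),((353,174),.045),((379,309),.045)): print(p,toG(G,crop(p,z)).round(4))
im=cv2.imread("pics/c5.png")[140:370,130:500]
cv2.imwrite("pics/c6.png",cv2.resize(im,(796,495),interpolation=cv2.INTER_CUBIC))
```

```text
(185, 237) [-0.0009  0.2003]
(356, 201) [-0.0026  0.0448]
(378, 314) [-0.106  0.047]
(205, 350) [-0.104   0.2026]
(353, 174) [0.0259 0.0428]
(379, 309) [-0.0996  0.0458]
```

View pics/c6.png

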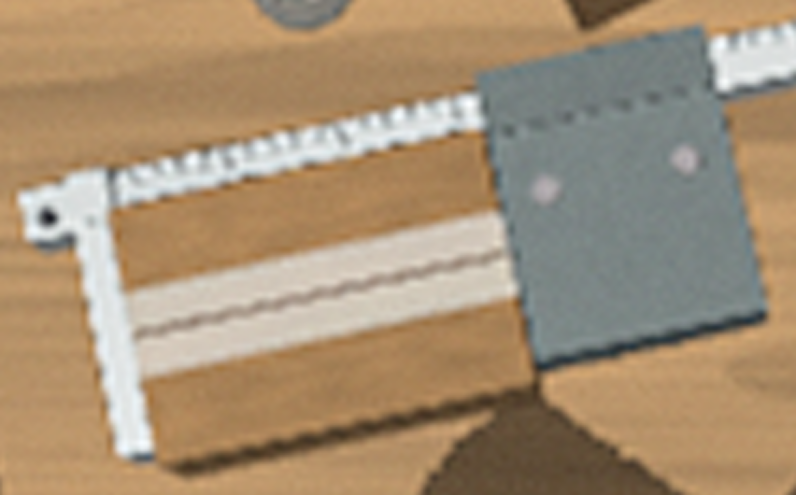

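The crop shows no gap at the fence, the stop or the block. The hand is clear, so I'm handing in.

```bash
python3 -c "
from plant import manip; print(manip.close_job())"
```

```text
the job is handed in; nothing more can be done
None
```

The carton lies flush against the fence and the end stop with the block closed on its other end, by the final pictures; the bystanders in view are unmoved, the labels and knife went unchecked, the hand is clear, and I handed the job in at about 10.5 s.

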